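Set out the starter pots at the sowing bench

TASK

First stand each coloured starter pot upright on the floor of the holder of its own colour. Only when all three are in, nest the white net pot with the blue rim upright in the blue pot, down until it is snug: press it lightly at most, do not ram it. Set things down rather than dropping them, and leave everything standing free at the end.

Things in the scene. Friction and masses are not known exactly. Their poses are not given: they have to be found in the camera images.
- holder_red: round shallow pot holder, red raised rim round a white floor, fixed to the bench: 80 mm outside diameter, 12 mm high, recess 66 mm in diameter, its floor 5 mm above the bench. Origin: centre of its underside, on the bench; z up.
- holder_yellow: round shallow pot holder, yellow raised rim round a white floor, fixed to the bench: 80 mm outside diameter, 12 mm high, recess 66 mm in diameter, its floor 5 mm above the bench. Origin: centre of its underside, on the bench; z up.
- holder_blue: round shallow pot holder, blue raised rim round a white floor, fixed to the bench: 80 mm outside diameter, 12 mm high, recess 66 mm in diameter, its floor 5 mm above the bench. Origin: centre of its underside, on the bench; z up.
- pot_red: loose red plastic starter pot, open, empty, upright, 40 to 85 g. In mm: 75 high, foot 41 in diameter, tapering out to 63 at 55 height, then a straight collar of 63 diameter up to the rim (grip there). Inside: mouth 57 in diameter, conical below 55 height, wall 3, floor 4 thick. Origin: centre of its underside; z up through the mouth; round, yaw does not matter.
- pot_yellow: loose yellow plastic starter pot, open, empty, upright, 40 to 85 g. In mm: 75 high, foot 41 in diameter, tapering out to 63 at 55 height, then a straight collar of 63 diameter up to the rim (grip there). Inside: mouth 57 in diameter, conical below 55 height, wall 3, floor 4 thick. Origin: centre of its underside; z up through the mouth; round, yaw does not matter.
- pot_blue: loose blue plastic starter pot, open, empty, upright, 40 to 85 g. In mm: 75 high, foot 41 in diameter, tapering out to 63 at 55 height, then a straight collar of 63 diameter up to the rim (grip there). Inside: mouth 57 in diameter, conical below 55 height, wall 3, floor 4 thick. Origin: centre of its underside; z up through the mouth; round, yaw does not matter.
- net_pot: loose white net pot, black slots, blue rim, upright, 28 to 56 g. In mm: 92 high, foot 41 in diameter, tapering to 53 at 30 height, then straight, 53 in diameter, to the rim. Nested snug in the blue pot its underside is 17 to 22 above the pot's, its top 34 to 39 above the pot's rim: grip within 25 of its top to clear that rim. Origin: centre of its underside; z up through the mouth; round.

How it is judged:
On the way, in this order (a step that is already met when the one before it is completed fails the run):
1. the red, yellow and blue pots each stand released in the holder of their colour (horizontal distance between pot_red and holder_red below 0.014 m and z of pot_red in the frame of holder_red between 0.002 and 0.009 m and angle between each of pot_red, pot_yellow, pot_blue's own z axis and vertical below 0.12 rad and horizontal distance between pot_yellow and holder_yellow below 0.014 m and z of pot_yellow in the frame of holder_yellow between 0.002 and 0.009 m and horizontal distance between pot_blue and holder_blue below 0.014 m and z of pot_blue in the frame of holder_blue between 0.002 and 0.009 m and contact force between each of pot_red, pot_yellow, pot_blue and the fingers below 0.1 N), for 0.2 s.
2. the net pot is nested in the blue pot (horizontal distance between net_pot and pot_blue below 0.007 m and z of net_pot in the frame of pot_blue between 0.005 and 0.028 m and angle between net_pot's own z axis and vertical below 0.15 rad), for 0.2 s.
At the end, for the whole second after the job is handed in: each coloured pot upright (0.12 rad) on the floor of its colour's holder, axes within 14 mm, underside 2 to 9 mm above the holder's; the net pot upright (0.15 rad) in the blue pot, axes within 7 mm, underside 5 to 28 mm above the pot's; all at rest (below 0.02 m/s) (all of step 2 and horizontal distance between pot_red and holder_red below 0.014 m and z of pot_red in the frame of holder_red between 0.002 and 0.009 m and angle between each of pot_red, pot_yellow, pot_blue's own z axis and vertical below 0.12 rad and horizontal distance between pot_yellow and holder_yellow below 0.014 m and z of pot_yellow in the frame of holder_yellow between 0.002 and 0.009 m and horizontal distance between pot_blue and holder_blue below 0.014 m and z of pot_blue in the frame of holder_blue between 0.002 and 0.009 m and linear speed of each of pot_red, pot_yellow, pot_blue, net_pot below 0.02 m/s); the robot touches nothing.
It fails at once if the net pot is rammed into the blue pot: over 80 N of contact on the tapers (a slow push of about 40 N) (contact force between net_pot and pot_blue above 80 N).
It fails at once if pot_red is dropped: it falls out of the fingers faster than 0.9 m/s (a fall of about 40 mm) (linear speed of pot_red above 0.9 m/s and contact force between pot_red and the fingers below 0.1 N).
It fails at once if pot_yellow is dropped: it falls out of the fingers faster than 0.9 m/s (a fall of about 40 mm) (linear speed of pot_yellow above 0.9 m/s and contact force between pot_yellow and the fingers below 0.1 N).
It fails at once if pot_blue is dropped: it falls out of the fingers faster than 0.9 m/s (a fall of about 40 mm) (linear speed of pot_blue above 0.9 m/s and contact force between pot_blue and the fingers below 0.1 N).
It fails at once if net_pot is dropped: it falls out of the fingers faster than 0.9 m/s (a fall of about 40 mm) (linear speed of net_pot above 0.9 m/s and contact force between net_pot and the fingers below 0.1 N).
It also fails if it takes over 112 s, if anything falls off the work surface, if the arm or the gripper's body presses on something with over 40 N, if the wrist force passes 120 N, or if a joint passes its speed limit or range.

ROBOT

A 7-joint arm with a two-finger parallel gripper is mounted at the origin on the work surface. World frame = base frame: x ahead of the robot, y to its left, z up, the work surface at z = 0. Lengths are in m, angles in rad, forces in N, time in s.
With the tool pointing down it reaches from about 0.375 to 0.925 m from the base axis. Payload 3.1 kg.
Tool frame: the origin (TCP) lies at the very end of the fingers, on their centre line; the grasp point (between the pads) lies 19 mm behind it (env.pinch_z is the distance from the TCP to the grasp point, in m); z points along the fingers, y is the line along which they close (so a half turn about z gives the same grasp; the last joint's range is limited). The gripper opens to 85 mm and grips with 20 to 120 N. Pads are 22 mm wide; open, the fingers measure 114 mm over their backs; the gripper's body (76 mm by 85 mm) begins 54 mm behind the grasp point. The pads swing forward as they close: fully open they stand 13 mm farther back than shut.
Start: joints at [1.145, 0.383, 0.044, 1.598, -0.018, 1.161, -0.05], TCP at [0.209, -0.615, 0.231] pointing down, gripper open.
Joint ranges: [-2.61, 2.61], [-0.41, 2.15], [-1.48, 1.57], [0, 2.5], [-1.57, 4.71], [0.05, 1.97], [-2.85, 2.85]. Speed limits (rad/s): [2.79, 2.79, 3.14, 3.14, 3.14, 3.14, 3.14].

INTERFACE

Orientations are given as a unit quaternion [x, y, z, w].
In Python, from rig import env gives the robot as it stands. Calls block until the motion is done:
- env.movep(position, orientation): joint-space move of the TCP to a pose.
- env.move_l(position, rotation=None, max_speed=0.15, force_limit=None): straight line of the TCP; rotation=None keeps the orientation; max_speed is the mean speed in m/s. With force_limit (N) it stops when the force on the tool has changed by that much, and returns True; else False.
- env.move_joints(angles): joint-space move.
- env.command_gripper(opening): opening from 0.0 (shut) to 1.0 (fully open); the grip force is fixed at half the most; returns when the fingers have stopped.
- env.wait(seconds).
- env.inverse_kinematics(position, orientation): joint angles nearest the present ones, or None.
- env.get_state(): the state.
- env.get_image(name): name is "scene" or "top" or "wrist"; returns a dict with "frame" (400x640x3 uint8, red, green, blue), "fx", "fy", "cx", "cy" (pixels), "k1" (the pictures are not rectified: a ray, as slopes to the right and down, at radius r is drawn at 1 + k1 r^2 times it, then the intrinsics apply), "origin" and "rotation" of the camera in the world; the wrist camera has in their place "hand_eye" (4x4, takes a point from camera to tool coordinates, whose origin is the TCP and whose axes are the flange's). Camera axes: x right, y down, z forward; pixel columns grow to the right and rows downward; lengths in m; the calibration is good to about 2 mm. A picture is of the moment at which its call begins: read the wrist's pose just before it. There is no depth.
A pose or a line that the arm cannot do raises env.Unreachable and nothing moves.
- env.close_job(): hands the job in; it is judged then, once.
Trained networks look in the newest picture that a camera, given by its name, has taken for a name from the list of things; names that differ only in an ending like _2 or _b are one class to them, and where a whole thing is asked for, a point or a joint stands for the part that bears it (a point fixed in the world has none). Each returns a list of dicts, best first, with "conf" (0 to 1); they miss things now and then, are a little off and sometimes report something else, mostly with a low value. They report only what shows in the picture. A call takes as long as a camera call.
- env.regions_of(camera, thing): "region" (400x640 bool, what is visible of it) and "box" ([left, top, width, height] in pixels, round what is visible of it).
The state is a dict: "t": time; "joint_positions": joint angles; "dq": joint speeds; "joint_torque": joint torques, N m; "eef_pos": TCP position; "tcp_rot": TCP orientation; "ft_force": force on the tool from outside, world axes, zero at the start; "ft_torque": the same for the moment, N m; "gripper_width": opening from 0.0 (shut) to 1.0 (fully open); "grasp_force": force on a finger pad.
Only numpy, scipy, OpenCV 4.12 (cv2) and the standard library are available. Lean on these libraries where they do the work, as an engineer would, in place of code of your own. Each camera call takes 0.05 s, during which the arm holds its last target. There are 200 camera calls.

## Working session

There is one attempt and no reset: what is moved stays moved. The work goes in short steps, each a Python script; the robot and the scene stay as the last script left them, time stands still between calls to the robot, and variables do not carry over. Pictures are saved under pics/ and viewed, at most 14 in all, crops included, and the job is handed in when it is done.

```bash
ls; mkdir -p pics; python3 - <<'E'
from rig import env
import cv2,numpy as np
s=env.get_state();print(s['eef_pos'],s['tcp_rot'],s['t'],s['gripper_width'],env.pinch_z)
fs=[]
for c in ['scene','top']:
    im=env.get_image(c);fs.append(im['frame']);print(c,{k:np.round(v,4).tolist() for k,v in im.items() if k!='frame'})
    for n in ['holder_red','holder_yellow','holder_blue','pot_red','pot_yellow','pot_blue','net_pot']:
        print(n,[(round(float(r['conf']),2),list(map(int,r['box']))) for r in env.regions_of(c,n)][:3])
    cv2.imwrite(f'pics/{c}0.png',im['frame'][...,::-1])
E
```

```text
pics
[ 0.20896822 -0.61448093  0.22986994] [ 9.86588332e-01  1.63222902e-01 -2.89201161e-04 -1.29027055e-03] 0.0 0.9981110670628136 0.0187
scene {'fx': 445.0182, 'fy': 445.0182, 'cx': 316.2655, 'cy': 199.9029, 'k1': -0.1046, 'origin': [1.1287, 0.1498, 0.772], 'rotation': [0.5597, 0.7525, -0.2732, -0.2143]}
holder_red [(0.68, [188, 197, 35, 31])]
holder_yellow [(0.95, [392, 184, 32, 30])]
holder_blue [(0.68, [419, 252, 40, 35])]
pot_red [(0.79, [330, 226, 33, 43])]
pot_yellow [(0.94, [256, 142, 26, 44])]
pot_blue [(0.65, [246, 208, 28, 39])]
net_pot [(0.69, [331, 150, 29, 44]), (0.6, [185, 197, 36, 34])]
top {'fx': 442.649, 'fy': 442.649, 'cx': 322.7111, 'cy': 200.3325, 'k1': -0.0186, 'origin': [0.4229, -0.012, 0.8569], 'rotation': [-0.6949, 0.7153, -0.0398, 0.0618]}
holder_red [(0.19, [217, 241, 44, 42])]
holder_yellow [(0.66, [217, 238, 41, 43])]
holder_blue [(0.67, [174, 156, 39, 35])]
pot_red [(0.93, [265, 136, 38, 35]), (0.54, [171, 153, 39, 40])]
pot_yellow [(0.97, [395, 221, 40, 39])]
pot_blue [(0.7, [363, 131, 34, 35])]
net_pot [(0.59, [298, 244, 34, 31])]
```

View pics/scene0.png

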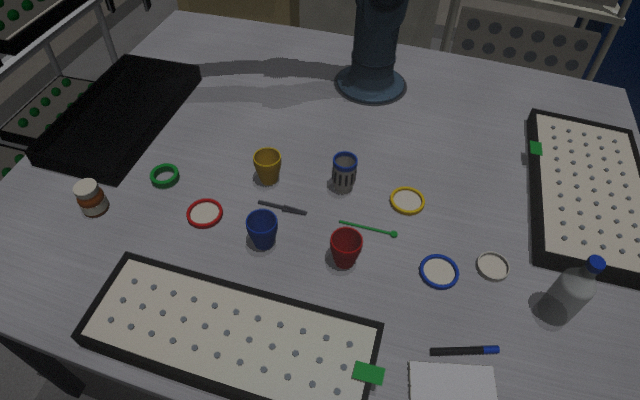

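View pics/top0.png

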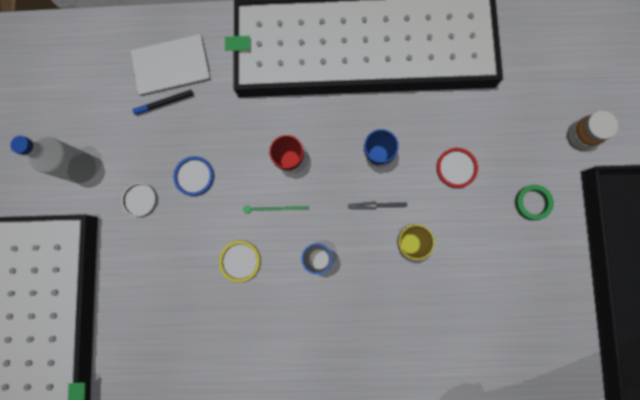

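The scene view shows pots red (346,248), blue (262,229), yellow (267,165) and net (344,172). It shows holders red (205,213), yellow (407,200) and blue (439,271). The top view matches (red holder at 457,168). Next I fit silhouettes in both views at once.

```bash
cat > h.py <<'E'
from rig import env
import cv2,numpy as np
from scipy.optimize import least_squares
from scipy.spatial.transform import Rotation as R
A=np.linspace(0,2*np.pi,72,endpoint=False)
POT=[(.0205,0),(.0315,.055),(.0315,.075)];NET=[(.0205,0),(.0265,.03),(.0265,.092)];HOL=[(.04,0),(.04,.012)]
HUE={'red':(172,8),'yellow':(18,36),'blue':(105,128)}
def cam(im,state=None):
    if 'hand_eye' in im:
        H=np.array(im['hand_eye']);Rt=R.from_quat(state['tcp_rot']).as_matrix()
        return Rt@H[:3,:3],Rt@H[:3,3]+state['eef_pos']
    r=np.array(im['rotation']);return (R.from_quat(r).as_matrix() if r.shape==(4,) else r),np.array(im['origin'])
def snap(c):
    s=env.get_state();im=env.get_image(c);im['Rc'],im['o']=cam(im,s);return im
def project(im,P):
    q=(P-im['o'])@im['Rc'];u=q[:,:2]/q[:,2:];u=u*(1+im['k1']*(u**2).sum(1,keepdims=True))
    return u*[im['fx'],im['fy']]+[im['cx'],im['cy']]
def outline(im,model,p):
    P=np.concatenate([np.c_[p[0]+r*np.cos(A),p[1]+r*np.sin(A),np.full(72,p[2]+z)] for r,z in model])
    return cv2.convexHull(project(im,P).astype(np.float32))[:,0]
def ray(im,px,z):
    d=cv2.undistortPoints(np.array([[px]],float),np.array([[im['fx'],0,im['cx']],[0,im['fy'],im['cy']],[0,0,1]]),np.array([im['k1'],0,0,0.]))[0,0]
    d=im['Rc']@[*d,1];return im['o']+d*(z-im['o'][2])/d[2]
def colormask(im,color,smin=95):
    h=cv2.cvtColor(im['frame'],cv2.COLOR_RGB2HSV);a,b=HUE[color];H=h[...,0].astype(int)
    ok=((H>=a)&(H<=b)) if a<b else ((H>=a)|(H<=b))
    return (ok&(h[...,1]>smin)&(h[...,2]>35)).astype(np.uint8)
def blob(mask,seed):
    """convex hull of the component nearest the seed pixel"""
    n,l,st,c=cv2.connectedComponentsWithStats(mask,connectivity=8)
    k=min((i for i in range(1,n) if st[i,4]>40),key=lambda i:np.hypot(*(c[i]-seed)))
    pts=np.argwhere(l==k)[:,::-1].astype(np.float32)
    return cv2.convexHull(pts)[:,0]
D=np.c_[np.cos(A[::3]),np.sin(A[::3])]
def fit(views,model,p0):
    """views: (im, hull); match support functions of the outlines"""
    f=lambda p:np.concatenate([(outline(im,model,p)@D.T).max(0)-((h@D.T).max(0)+.3) for im,h in views])
    r=least_squares(f,p0,loss='soft_l1');return r.x,np.sqrt(np.mean(f(r.x)**2))
DOWN=lambda yaw:(R.from_euler('z',yaw)*R.from_euler('x',np.pi)).as_quat()
E
python3 - <<'E'
from h import *
T,S=snap('top'),snap('scene')
seeds={'holder_red':((457,168),(205,213)),'holder_yellow':((240,261),(407,200)),'holder_blue':((193,176),(439,271)),
'pot_red':((287,153),(346,248)),'pot_yellow':((416,242),(267,165)),'pot_blue':((381,147),(262,229))}
for n,(a,b) in seeds.items():
    m=HOL if 'hol' in n else POT;c=n.split('_')[1]
    hs=[blob(colormask(i,c),s) for i,s in((T,a),(S,b))]
    p0=ray(T,a,.05);p0[2]=0
    for nm,v in(('both',list(zip((T,S),hs))),('top',[(T,hs[0])]),('scene',[(S,hs[1])])):
        p,e=fit(v,m,p0);print(n,nm,np.round(p,4),round(e,2))
hs=[blob(colormask(i,'blue',70),s) for i,s in((T,(318,259)),(S,(344,160)))]
p0=ray(T,(318,259),.09)
print('net rim',fit([(T,hs[0])],[(.0265,0)],p0)); 
env.regions_of('scene','net_pot');r=env.regions_of('scene','net_pot')[0]['region']
h=cv2.convexHull(np.argwhere(r)[:,::-1].astype(np.float32))[:,0]
print('net scene',fit([(S,h)],NET,[*p0[:2],0]))
E
```

```text
holder_red both [ 0.6033 -0.2509 -0.0014] 0.66
holder_red top [ 0.6046 -0.2516 -0.0081] 0.7
holder_red scene [ 0.5987 -0.2542 -0.0077] 0.29
holder_yellow both [0.4336 0.1752 0.0006] 0.64
holder_yellow top [0.4335 0.1754 0.0066] 0.93
holder_yellow scene [ 0.4338  0.1747 -0.    ] 0.44
holder_blue both [ 0.6031  0.2686 -0.0027] 0.9
holder_blue top [ 0.604   0.2685 -0.0014] 0.8
holder_blue scene [ 0.59   0.27  -0.019] 0.24
pot_red both [ 0.6306  0.0759 -0.0008] 0.71
pot_red top [ 0.6305  0.0763 -0.0019] 0.79
pot_red scene [6.306e-01 7.610e-02 6.000e-04] 0.46
pot_yellow both [ 0.4581 -0.1524 -0.0017] 0.56
pot_yellow top [ 0.4581 -0.1517 -0.0018] 0.62
pot_yellow scene [ 0.4563 -0.153  -0.0031] 0.29
pot_blue both [ 6.349e-01 -9.800e-02  4.000e-04] 0.69
pot_blue top [ 0.6341 -0.0983  0.    ] 0.84
pot_blue scene [ 0.6376 -0.0967  0.0039] 0.59
net rim (array([0.43373109, 0.02321513, 0.0922464 ]), np.float64(0.6691209213832671))
net scene (array([ 0.43179497,  0.02274579, -0.00094222]), np.float64(0.33075971924409353))
```

```bash
cat >> h.py <<'E'
def go(x,y,z,yaw):env.movep([x,y,z],DOWN(yaw))
def pick(p,zt,yaw):
    go(p[0],p[1],.16,yaw)
    env.move_l([p[0],p[1],zt],max_speed=.12,force_limit=15)
    env.command_gripper(0.0)
    s=env.get_state();print('grip',s['gripper_width'],s['grasp_force'],s['eef_pos'],s['t'])
    env.move_l([p[0],p[1],.20],max_speed=.12)
    s=env.get_state();print('lifted',s['gripper_width'],s['grasp_force'],s['ft_force'])
def place(p,zt,yaw):
    go(p[0],p[1],.20,yaw)
    env.move_l([p[0],p[1],zt+.02],max_speed=.15)
    hit=env.move_l([p[0],p[1],zt-.006],max_speed=.03,force_limit=4)
    s=env.get_state();print('down',hit,s['eef_pos'],s['ft_force'])
    env.command_gripper(1.0)
    env.move_l([p[0],p[1],.18],max_speed=.12)
    print('t',env.get_state()['t'])
E
python3 - <<'E'
from h import *
pts=dict(pr=(.6306,.0761),hr=(.603,-.2515),py=(.458,-.1522),hy=(.4336,.1752),pb=(.6349,-.0978),hb=(.603,.2686),n=(.4333,.023))
for n,p in pts.items():
    out=[]
    for yaw in np.arange(-1.5,1.6,.5):
        try:
            q=[env.inverse_kinematics([*p,z],DOWN(yaw)) for z in(.2,.05)]
            out.append('%.1f:%s'%(yaw,'/'.join('--' if a is None else '%.1f,%.1f'%(a[0],a[6]) for a in q)))
        except Exception as e: out.append(str(e))
    print(n,out)
E
```

```text
pr ['-1.5:-1.1,-2.6/-1.0,-2.4', '-1.0:-1.0,-2.3/-1.0,-2.0', '-0.5:0.2,-2.4/0.1,-2.5', '0.0:0.3,-2.0/0.2,-2.0', '0.5:0.3,-1.5/0.2,-1.6', '1.0:0.3,-1.0/0.3,-1.1', '1.5:0.3,-0.5/0.3,-0.6']
hr ['-1.5:0.3,-2.7/0.2,-2.7', '-1.0:0.4,-2.3/0.3,-2.2', '-0.5:0.4,-1.8/0.4,-1.8', '0.0:0.5,-1.3/0.4,-1.3', '0.5:0.5,-0.8/0.5,-0.9', '1.0:0.6,-0.3/0.6,-0.4', '1.5:0.6,0.1/0.6,0.0']
py ['-1.5:-1.0,-2.4/-0.8,-1.9', '-1.0:0.5,-2.4/0.4,-2.4', '-0.5:0.5,-1.9/0.4,-1.9', '0.0:0.5,-1.4/0.5,-1.5', '0.5:0.6,-0.9/0.5,-1.0', '1.0:0.6,-0.4/0.6,-0.5', '1.5:0.7,0.1/0.6,-0.0']
hy ['-1.5:0.7,2.5/0.6,2.1', '-1.0:-1.8,-2.7/-1.3,-2.5', '-0.5:0.5,-2.7/-1.1,-2.2', '0.0:0.5,-2.2/0.2,-2.4', '0.5:0.5,-1.7/0.2,-1.9', '1.0:0.6,-1.2/0.3,-1.5', '1.5:0.6,-0.7/0.4,-1.0']
pb ['-1.5:-0.8,-2.3/-0.8,-2.2', '-1.0:0.2,-2.5/0.2,-2.5', '-0.5:0.3,-2.1/0.2,-2.1', '0.0:0.4,-1.6/0.3,-1.6', '0.5:0.4,-1.1/0.4,-1.2', '1.0:0.5,-0.6/0.5,-0.7', '1.5:0.5,-0.2/0.5,-0.3']
hb ['-1.5:0.3,2.2/0.3,2.1', '-1.0:-1.3,-2.4/-1.2,-2.4', '-0.5:-1.0,-2.3/-1.0,-2.1', '0.0:0.1,-2.4/-0.0,-2.4', '0.5:0.2,-1.9/0.1,-1.9', '1.0:0.2,-1.4/0.2,-1.5', '1.5:0.2,-0.9/0.2,-1.1']
n ['-1.5:-1.6,2.8/-1.3,-2.3', '-1.0:0.5,-2.7/-1.0,-2.3', '-0.5:0.5,-2.2/0.3,-2.4', '0.0:0.5,-1.7/0.4,-2.0', '0.5:0.6,-1.2/0.5,-1.5', '1.0:0.6,-0.7/0.5,-1.0', '1.5:0.6,-0.2/0.6,-0.6']
```

```bash
python3 - <<'E'
from h import *
pick((.6306,.0761),.045,1.0)
im=snap('wrist');cv2.imwrite('pics/w1.png',im['frame'][...,::-1])
place((.603,-.2515),.050,1.0)
im=snap('wrist');cv2.imwrite('pics/w2.png',im['frame'][...,::-1])
E
```

```text
grip 0.7258004026514896 65.66421230847482 [0.63202535 0.07679463 0.04679799] 5.3167
lifted 0.7233420862105125 65.24944190809038 [ 0.6349579   0.28327753 -1.11694875]
down True [ 0.6028504  -0.25151208  0.05189087] [-1.16733381  0.71337387  4.85685442]
t 11.2917
```

View pics/w2.png

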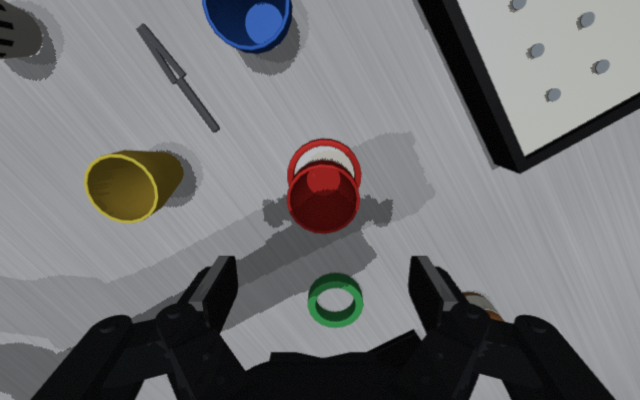

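```bash
python3 - <<'E'
from h import *
pick((.458,-.1522),.045,1.0)
place((.4336,.1752),.050,1.0)
pick((.6349,-.0978),.045,1.0)
place((.603,.2686),.050,1.0)
go(.4333,.023,.25,1.0)
T,S,W=snap('top'),snap('scene'),snap('wrist')
for n,i in(('top1',T),('scene1',S),('w3',W)):cv2.imwrite(f'pics/{n}.png',i['frame'][...,::-1])
H=dict(red=(.603,-.2515),yellow=(.4336,.1752),blue=(.603,.2686))
for c,h in H.items():
    v=[]
    for i in(T,S):
        a=project(i,np.array([[*h,.045]]))[0]
        v.append((i,blob(colormask(i,c),a)))
    m=[(r,z+.005) for r,z in POT]
    print(c,fit(v,m,[*h,0]),fit(v[:1],m,[*h,0]),fit(v[1:],m,[*h,0]))
E
```

```text
grip 0.7134967006131958 64.67923077841988 [ 0.45900218 -0.15249772  0.04639254] 13.5417
lifted 0.7093483935950629 64.92177148262272 [ 0.17476061  0.13244022 -0.37991631]
down True [0.43356046 0.17507933 0.05140104] [-0.97998455 -0.33586396  6.52481322]
t 19.475
grip 0.7120734316755745 65.24839100056852 [ 0.63616842 -0.09753304  0.0465671 ] 22.2167
lifted 0.7072134869866408 64.76366931288794 [ 0.22922217 -0.28519419 -0.45608401]
down True [0.60289699 0.26844165 0.05160228] [ 0.935948   -0.85509543  3.90211145]
t 28.275
red (array([ 0.60222508, -0.24960418, -0.0070386 ]), np.float64(5.207700503701683)) (array([ 0.59720249, -0.24622907, -0.02355441]), np.float64(4.962750763594603)) (array([ 0.62480945, -0.23549725,  0.01980222]), np.float64(4.277454226300001))Traceback (most recent call last):
  File "<stdin>", line 14, in <module>
  File "h.py", line 31, in blob
    k=min((i for i in range(1,n) if st[i,4]>40),key=lambda i:np.hypot(*(c[i]-seed)))
ValueError: min() iterable argument is empty
```

The w2 picture shows the red pot upright inside the red rim (325,195). Checking the others.

```bash
python3 -c "
import cv2,numpy as np
a=[cv2.resize(cv2.imread(f'pics/{n}.png'),(400,250)) for n in('top1','scene1')]
cv2.imwrite('pics/m.png',np.vstack([np.hstack(a),cv2.resize(cv2.imread('pics/w3.png'),(800,500))[:340]]))"
```

```text
(no output)
```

View pics/m.png

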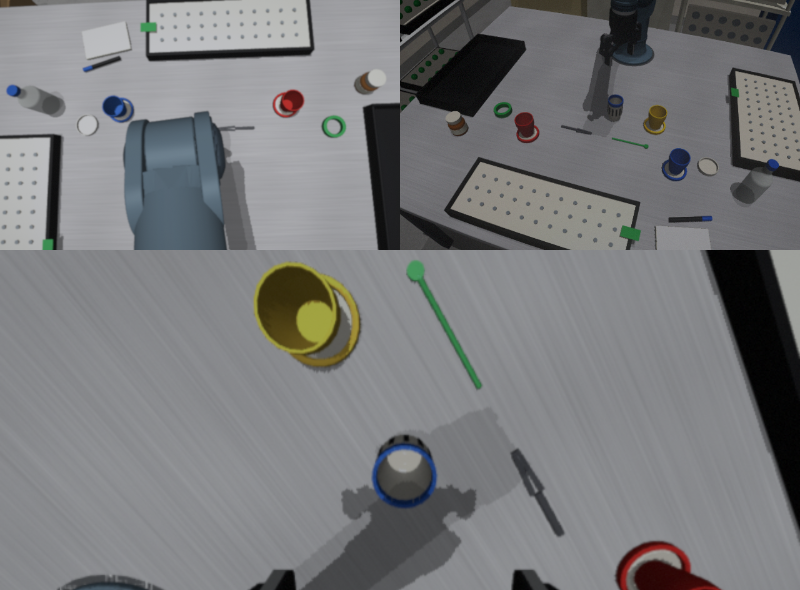

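All three pots stand in their holders, and the net pot is at about (404,475) in the montage. Next I measure the net pot's rim and the blue pot from two wrist positions each.

```bash
cat >> h.py <<'E'
def measure_net(xy,model=[(.0265,.0)],views=((0,0),(.05,-.04))):
    vs=[]
    for dx,dy in views:
        go(xy[0]+dx,xy[1]+dy,.23,1.0);env.wait(.2)
        im=snap('wrist');a=project(im,np.array([[*xy,.09]]))[0]
        vs.append((im,blob(colormask(im,'blue',70),a)))
    return vs
def fit_blue(vs,h):
    """pot + holder merged outline: params pot x,y,z, holder x,y"""
    def f(p):
        o=[]
        for im,hl in vs:
            a=np.vstack([outline(im,POT,p[:3]),outline(im,HOL,[p[3],p[4],0])])
            o.append((a@D.T).max(0)-(hl@D.T).max(0)-.3)
        return np.concatenate(o)
    r=least_squares(f,[*h,.005,*h],loss='soft_l1');return np.round(r.x,4),np.sqrt(np.mean(f(r.x)**2))
E
python3 - <<'E'
from h import *
n=(.4333,.023);vs=measure_net(n)
for k in(vs,vs[:1],vs[1:]):print('net',fit(k,[(.0265,0)],[*n,.092]))
h=(.603,.2686);vs=measure_net(h,views=((0,0),(-.04,.02)))
for k in(vs,vs[:1],vs[1:]):print('blue',fit_blue(k,h))
im=vs[0][0]['frame'].copy();cv2.polylines(im,[outline(vs[0][0],[(.0315,.08)],[*h,0]).astype(int)],1,(0,255,0));cv2.imwrite('pics/w4.png',im[...,::-1]);print(env.get_state()['t'])
E
```

```text
net (array([0.4337325 , 0.02430373, 0.0916944 ]), np.float64(1.6851238717223151))
net (array([0.43386027, 0.0249624 , 0.09328475]), np.float64(1.453594383304553))
net (array([0.43432623, 0.02459918, 0.09185295]), np.float64(1.551201437703834))
blue (array([0.6015, 0.2698, 0.005 , 0.6033, 0.2675]), np.float64(0.24970133374176304))
blue (array([0.602 , 0.2703, 0.0063, 0.6031, 0.2677]), np.float64(0.22482855344762948))
blue (array([0.6015, 0.2697, 0.0049, 0.6035, 0.2675]), np.float64(0.22620212299552905))
32.7
```

View pics/w4.png

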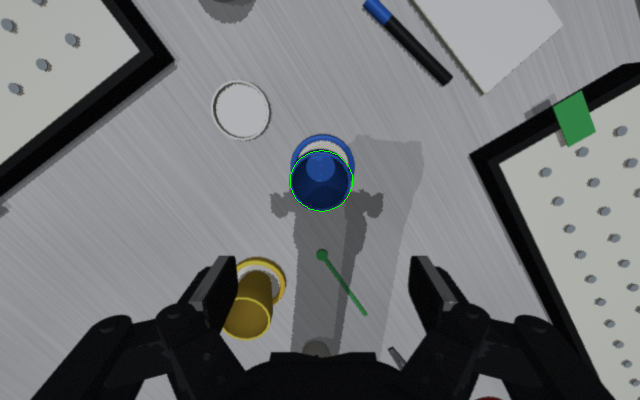

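The green overlay circle sits on the blue pot's rim (321,180), so the pot is within 3 mm of the holder axis. Now I pick the net pot and check it in the hand.

```bash
python3 - <<'E'
from h import *
go(.4336,.024,.23,1.0)
pick((.4336,.024),.066,1.0)
env.move_l([.4336,.024,.24])
go(.6016,.2698,.24,1.0)
im=snap('wrist');cv2.imwrite('pics/w5.png',im['frame'][...,::-1])
s=snap('scene');cv2.imwrite('pics/s5.png',cv2.resize(s['frame'][130:330,320:560,::-1],None,fx=2.5,fy=2.5))
E
```

```text
grip 0.6044972101561854 61.45865969359875 [0.43463363 0.02399033 0.06718611] 35.5667
lifted 0.6096475912323142 62.46855519711971 [ 0.0978704   0.66918073 -0.07333495]
```

View pics/w5.png

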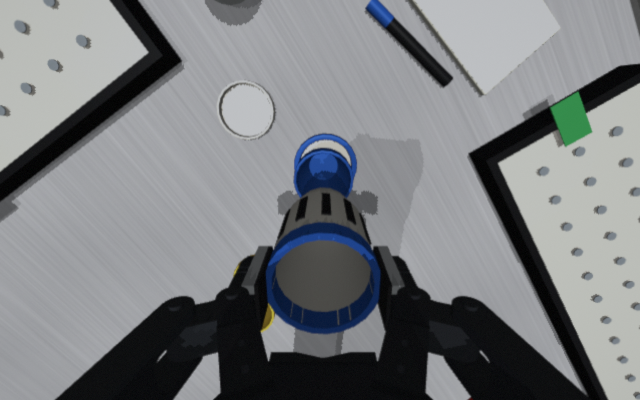

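View pics/s5.png

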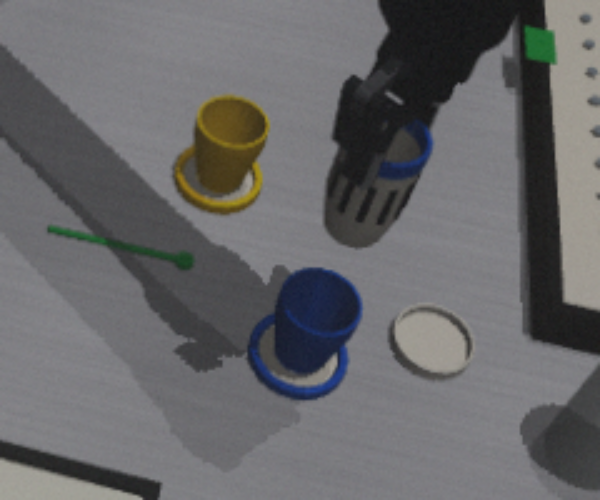

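The net pot hangs upright in the hand (rim at 323,280), with the blue pot below it at (323,175). Lowering gently.

```bash
python3 - <<'E'
from h import *
x,y=.6016,.2698
env.move_l([x,y,.155],max_speed=.1)
hit=env.move_l([x,y,.087],max_speed=.02,force_limit=5)
s=env.get_state();print(hit,s['eef_pos'],s['ft_force'],s['ft_torque'],s['t'],s['gripper_width'])
s=snap('scene');cv2.imwrite('pics/s6.png',cv2.resize(s['frame'][130:330,320:560,::-1],None,fx=2.5,fy=2.5))
E
```

```text
True [0.60208374 0.26910497 0.09355871] [ 0.69083546 -2.77435831  4.86696981] [-0.19238362  0.21040725  0.00980359] 42.1833 0.6064245397850471
```

View pics/s6.png

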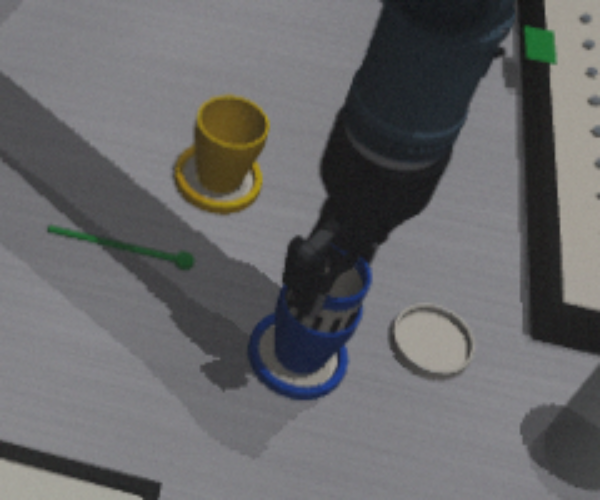

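The net pot is seated about 21 mm above the pot's underside, which is inside the snug range. One more light press, then release and check.

```bash
python3 - <<'E'
from h import *
e=env.get_state()['eef_pos']
hit=env.move_l([e[0],e[1],.089],max_speed=.01,force_limit=6)
s=env.get_state();print(hit,s['eef_pos'],s['ft_force'])
env.command_gripper(1.0)
e=env.get_state()['eef_pos']
env.move_l([e[0],e[1],.2],max_speed=.08)
go(.50,.05,.25,1.0)
s=snap('scene');cv2.imwrite('pics/s7.png',cv2.resize(s['frame'][130:330,180:500,::-1],None,fx=2.5,fy=2.5))
t=env.get_state();print(t['t'],t['grasp_force'])
w=snap('wrist');cv2.imwrite('pics/w7.png',w['frame'][...,::-1])
E
```

```text
True [0.60223136 0.26912381 0.0934115 ] [-0.90286205 -1.10024965  4.21842749]
45.4167 0.0
```

View pics/s7.png

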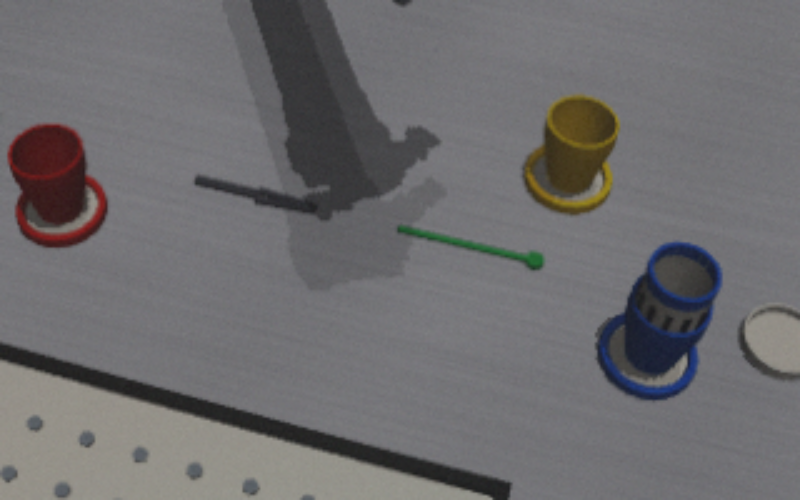

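View pics/w7.png

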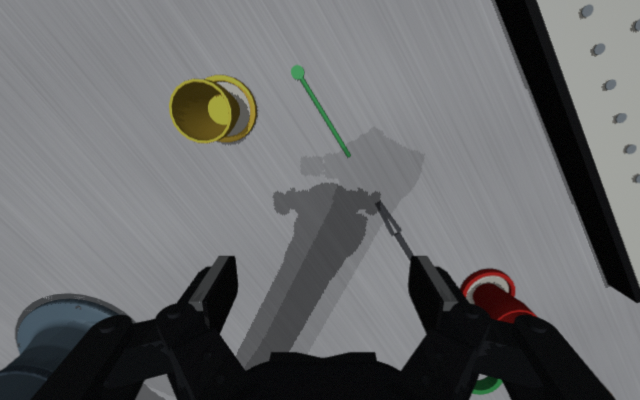

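The s7 picture shows all three pots in their holders. The net pot is nested in the blue one (680,300), seemingly leaning slightly, so I'll check the tilt numerically.

```bash
python3 - <<'E'
from h import *
h=(.602,.269)
vs=measure_net(h,views=((-.03,-.02),(.03,-.05),(-.05,.0)))
go(.45,-.05,.25,1.0)
for c in('top','scene'):
    im=snap(c);a=project(im,np.array([[*h,.06]]))[0];vs.append((im,blob(colormask(im,'blue',90),a)))
def circ(im,c,r,ax,s):
    a=np.array([ax[0],ax[1],1]);a/=np.linalg.norm(a);M=R.align_vectors([a],[[0,0,1]])[0].as_matrix()
    return project(im,np.array([c[0],c[1],c[2]])+(np.c_[r*np.cos(A),r*np.sin(A),np.full(72,s)])@M.T)
def f(p,vs=vs):
    o=[]
    for im,hl in vs:
        pts=[circ(im,p[:3],r,p[3:5],z) for r,z in POT]+[circ(im,p[5:8],.0265,p[8:10],.092)]+[outline(im,HOL,[.6032,.2677,0])]
        o.append((np.vstack(pts)@D.T).max(0)-(hl@D.T).max(0)-.3)
    return np.concatenate(o)
r=least_squares(f,[*h,.005,0,0,*h,.026,0,0],loss='soft_l1',x_scale=[.01]*3+[.1]*2+[.01]*3+[.1]*2)
print(np.round(r.x,4),[round(float(np.sqrt(np.mean(f(r.x,[v])**2))),2) for v in vs],env.get_state()['t'])
im=vs[0][0]
F=im['frame'].copy();cv2.polylines(F,[vs[0][1].astype(int)],1,(0,255,0));cv2.imwrite('pics/w8.png',F[...,::-1])
E
```

```text
[ 0.6017  0.2657 -0.0049 -0.0175  0.0599  0.604   0.2671  0.0279 -0.031
  0.0321] [0.25, 0.36, 0.37, 0.86, 0.36] 49.2833
```

View pics/w8.png

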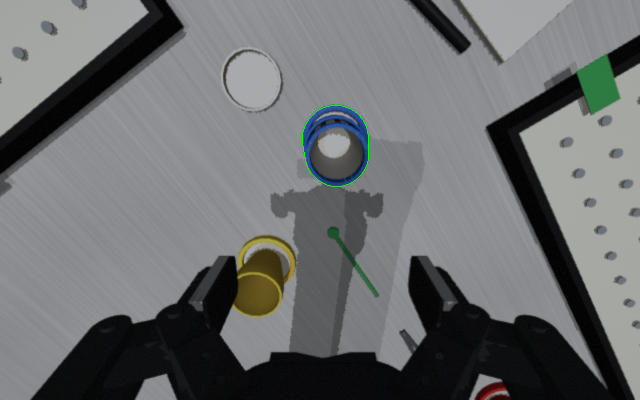

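The nested rim's centre is (0.601, 0.270), over the pot axis measured earlier, and the fitted tilts are below about 0.07 rad. The arm is clear of everything, so I hand in.

```bash
python3 -c "
from rig import env
env.wait(.3);print(env.close_job())"
```

```text
the job is handed in; nothing more can be done
None
```

I handed in the job at about 50 s of the 112 s limit, and no verdict came back: the red, yellow and blue pots stand in their own holders, and the net pot sits about 21 mm up in the blue pot, pressed in with only about 5 N.

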